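# Set up the folding bag stand and hold it on its kick leg

### The arm

A 7-joint arm with a two-finger parallel gripper is mounted at the origin on the work surface. World frame = base frame: x ahead of the robot, y to its left, z up, the work surface at z = 0. Lengths are in m, angles in rad, forces in N, time in s.
With the tool pointing down it reaches from about 0.4 to 0.85 m from the base axis. Payload 10.4 kg.
Tool frame: the origin (TCP) lies at the very end of the fingers, on their centre line; the grasp point (between the pads) lies 19 mm behind it; z points along the fingers, x is the direction in which the jaws open and shut, and the axes are right-handed (so a half turn about z gives the same grasp; the last joint's range is limited). The gripper opens to 87 mm and grips with 3 to 60 N. Pads are 19 mm wide; open, the fingers measure 117 mm over their backs; the gripper's body (75 mm by 190 mm) begins 51 mm behind the grasp point.
Start: joints at [-1.312, 0.332, -0.065, 1.46, 0.022, 1.35, -0.088], TCP at [0.174, 0.6, 0.223] pointing down, gripper open.
Joint ranges: [-2.6, 2.6], [-0.5, 2.12], [-1.47, 1.34], [0.16, 2.42], [-1.27, 4.41], [0.06, 2.06], [-2.6, 2.6]. Speed limits (rad/s): [2.22, 2.22, 2.79, 2.79, 3.14, 3.14, 3.14].

### API

Orientations are given as a unit quaternion [w, x, y, z].
In Python, from bench import robot gives the robot as it stands.
- The arm moves only by the tool step_arm, never from a script. Its argument "plan" is a list that holds one entry, the list of rows, each a list of 7 numbers: the finger opening in mm, from 0 to 87, then the shift along the world's x, y, z in mm, then the turn, a rotation vector about the world's x, y, z in rad. A call has 1 to 5 rows; each row shifts and turns the pose as measured when the row begins; what a row does not reach is not made up. A row lasts 1/12 s, in which the tool goes at most 41.7 mm and 7.16 degrees, less where a joint would pass 70% of its speed; a pose out of reach is approached as far as the arm can. A call with a gripper value outside its range is refused whole. The fingers move at their own pace and stop on an object; "squeeze" is the grip in N (left out, the last holds). Time passes only in rows, so rows that do not move let the fingers close. It gives the time, the measured TCP pose, the force and the opening at its end, in the units of the state.
- robot.sense(): the state, without advancing time (a new reading comes with each control period).
- robot.grab_frame(name): name is "side" or "top"; returns (picture, depth): 384x512x3 uint8, blue, green, red; 384x512 float32, m along the optical axis (not along the pixel's ray), 0 where there is no reading.
- robot.calibration(name): a dict with "intrinsics" (3x3 intrinsics, pixels), "k1" (the pictures are not rectified: a ray, as slopes to the right and down, at radius r is drawn at 1 + k1 r^2 times it, then the intrinsics apply), "rvec" (rotation vector, rad) and "tvec" (3), from world to camera coordinates, as OpenCV has them. Camera axes: x right, y down, z forward; pixel columns grow to the right and rows downward; lengths in m; the calibration is good to about 2 mm. A picture is of the moment at which its call begins. calibration takes no time and is no camera call.
- robot.close_job(): hands the job in, once; it reports no verdict.
The state is a dict: "t": time; "joint_positions": joint angles; "joint_velocities": joint speeds; "effort": joint torques, N m; "tcp_pos": TCP position; "tcp_rot": TCP orientation; "ft_force": force on the tool from outside, world axes, zero at the start; "wrist_torque": the same for the moment, N m; "gripper_width": finger opening in m.
Only numpy, scipy, OpenCV 4.12 (cv2) and the standard library are available. Lean on these libraries where they do the work, as an engineer would, in place of code of your own. Each camera call takes 0.05 s, during which the arm holds its last target.

### The job

With the wire bag stand still lying on its front, swing its kick leg out past centre until it snaps over against its stop. Then stand it upright on its two feet and its kick leg, and finish with the carry grip on its top bar still held in the fingers, leaning the frame firmly back on to the leg with both feet still on the floor, so that it cannot tip while a bag is hung. Leave the pail, funnel, spoon rest and recycling bin alone.

Things in the scene. Friction and masses are not known exactly. Their poses are not given: they have to be found in the camera images.
- stand: Folding bag stand, a flat loose frame of 10 mm steel rod, about 0.85 kg. Origin: middle of its foot bar's axis. Own x runs up the frame, y along the bars, z out of its back. It starts lying on its front: z up, rod axes 12 mm above the floor. Uprights at y = +-110 mm, x = 0 to 255. Crossbars at x = 0 (foot bar), 113.5 (mid) and 220 (top).
- carry_grip: The carry grip, origin at its middle: black plastic sleeve, 20 mm diameter, 100 mm long, round the top bar (axis along stand y), at stand (220, 0, 0) mm. It turns freely on the bar, so it can stay gripped while the frame swings up. About 231 mm above the floor when the stand is up. The uprights run on 35 mm above the top bar as bag horns with 24 mm rubber balls.
- leg_pivot (a point): Where the kick leg joins its hinge, on a hub on the mid bar (34 mm wide along y, reaching 55 mm off the back): stand (113.5, 40, 40) mm. The hinge axis is (-0.493, 0, -0.870) in the stand's axes; it slants, so that the leg stows alongside the frame and splays out behind it when down.
- kick_leg (a joint): Kick leg swing, rad: straight steel rod, 10 mm diameter. At q it points from the pivot along cos(q)*(0,-1,0) + sin(q)*(-0.870,0,0.493), stand axes. 0: stowed, parallel to the mid bar, 40 mm behind it. 1.8: down, on its stop. A spring with dead centre at 0.9 throws it to either end: past that it snaps to the stop by itself. It takes about 2 N at the tip to push over.
- leg_foot: Rubber ball, 20 mm diameter, on the end of the kick leg, 125 mm from the pivot; origin at its centre. With the leg down it is at stand (8, 68, 100) mm. Stood on its feet and this ball, the frame leans about 6 degrees from vertical, towards its back (stand +z); the lean is right when this ball meets the floor and pushes back.
- foot_left (a point): Centre of the rubber foot, a ball of 24 mm diameter, at stand (0, 110, 0) mm. On the floor the centre is 12 mm high, lying or standing.
- foot_right (a point): Centre of the other, same, rubber foot at stand (0, -110, 0) mm.
- recycling_bin: Grey plastic recycling bin, 330 x 210 x 250 mm, on a slide-out carriage on rails to the robot's left; origin under its middle, 42 mm above the floor, rim 302 mm above the floor. It slides along x. A wire guard 150 mm high stands on the stand's side of it, 140 mm from its middle line, with a round black trivet of 170 mm leaning there. Leave alone.
- compost_pail: Stainless compost pail with a twist cap, 142 mm in diameter, 181 mm high, a loop handle at its +y side; origin under its middle. Leave alone.
- funnel: Blue plastic funnel standing mouth down, 124 mm in diameter, 120 mm high; origin under its middle. Leave alone.
- spoon_rest: White ceramic spoon rest, 181 x 96 x 20 mm: a round bowl with a flat handle along its -x, lying flat; origin under the middle of its bowl. Leave alone.

How it is judged:
On the way:
1. with the stand still lying on its front, the kick leg is over centre and against its stop (value of joint kick_leg above 1.7 rad and angle between stand's own x axis and vertical above 1.3 rad), for 0.2 s.
At the end, for the whole second after the job is handed in: Stand still, within 10 degrees of vertical, both foot centres under 20 mm high; kick leg above 1.7 rad, its foot on the floor and pressed with over 3 N; fingers gripping the carry grip with over 10 N; leaning on none of the other things (angle between stand's own x axis and vertical below 0.175 rad and value of joint kick_leg above 1.7 rad and height (world z) of each of foot_left, foot_right below 0.02 m and height (world z) of leg_foot below 0.016 m and contact force between leg_foot and anything else above 3 N and contact force between the fingers and carry_grip above 10 N and linear speed of stand below 0.02 m/s and contact force between stand and compost_pail below 0.3 N and contact force between stand and funnel below 0.3 N and contact force between stand and spoon_rest below 0.3 N and contact force between stand and recycling_bin below 0.3 N); the arm keeps its last pose, push and grip.
It fails at once if compost pail pushed away or tipped (distance of compost_pail from where it was at the start of the episode above 0.03 m or angle between compost_pail's own z axis and vertical above 0.35 rad).
It fails at once if funnel pushed away or tipped (distance of funnel from where it was at the start of the episode above 0.03 m or angle between funnel's own z axis and vertical above 0.35 rad).
It fails at once if spoon rest pushed away or tipped (distance of spoon_rest from where it was at the start of the episode above 0.03 m or angle between spoon_rest's own z axis and vertical above 0.35 rad).
It fails at once if recycling bin slid along its rails (distance of recycling_bin from where it was at the start of the episode above 0.03 m).
It also fails if it takes over 61 s, if anything falls off the work surface, if the arm or the gripper's body presses on something with over 40 N, if the wrist force passes 120 N, or if a joint passes its speed limit or range.

## Working session

There is one attempt and no reset: what is moved stays moved. The work goes in short steps, Python scripts to look and compute and a tool call to move; the robot and the scene stay as the last step left them, time stands still between calls to the robot, and variables do not carry over. Pictures are saved under pics/ and viewed, and the job is handed in when it is done.

Besides the shell and the picture viewer there is one more tool, called after ">>>" as name(argument=value, ...) on one line, values as JSON. step_arm: Moves the arm, as the interface text tells. Its arguments: {"type":"object","properties":{"plan":{"type":"array"},"squeeze":{"type":"number"}},"required":["plan"]}

```bash
ls; mkdir -p pics
cat > h.py <<'E'
import numpy as np,cv2
from bench import robot
def cal(n):
    c=robot.calibration(n);K=np.array(c["intrinsics"],float);R=cv2.Rodrigues(np.array(c["rvec"],float))[0];t=np.array(c["tvec"],float).reshape(3)
    return K,float(c["k1"]),R,t
def ray(n,u,v):
    K,k1,R,t=cal(n)
    d=np.array([(u-K[0,2])/K[0,0],(v-K[1,2])/K[1,1]]);s=d.copy()
    for _ in range(30): s=d/(1+k1*(s@s))
    return -R.T@t, R.T@np.array([s[0],s[1],1.0])
def onplane(n,u,v,z):
    o,d=ray(n,u,v);return o+d*(z-o[2])/d[2]
def atdepth(n,u,v,dep):
    o,d=ray(n,u,v);return o+d*dep
def proj(n,p):
    K,k1,R,t=cal(n);c=R@np.array(p,float)+t;s=c[:2]/c[2];s=s*(1+k1*(s@s));return K[0,0]*s[0]+K[0,2],K[1,1]*s[1]+K[1,2]
E
python3 - <<'E'
from h import *
for n in("side","top"):
    im,d=robot.grab_frame(n);cv2.imwrite(f"pics/{n}0.png",im);np.save(f"{n}0d.npy",d)
    o,r=ray(n,256,192);print(n,o.round(3),r.round(3))
s=robot.sense();print(s)
E
```

```text
pics
side [ 0.123 -1.1    1.023] [ 0.295  0.74  -0.604]
top [0.361 0.062 1.38 ] [ 0.156 -0.006 -0.988]
{'t': 0.1, 'joint_positions': array([-1.31160277,  0.33279596, -0.06471157,  1.46086927,  0.0216169 ,
        1.34989107, -0.08850044]), 'joint_velocities': array([-1.29663393e-03, -2.48327275e-04, -1.26863725e-03, -2.66702595e-03,
       -4.82478094e-04, -1.58648325e-03,  9.21933740e-06]), 'effort': array([ 1.31477726e-03, -6.24551582e+01,  2.45216279e-02, -3.90706801e+01,
       -6.14640838e-02,  3.64702614e-02,  7.11197117e-05]), 'tcp_pos': array([0.17370461, 0.60001276, 0.22183578]), 'tcp_rot': array([ 4.08313619e-04,  7.99389155e-01,  6.00813263e-01, -4.84683012e-04]), 'ft_force': array([-0.26872783,  0.00928168, -0.3094951 ]), 'wrist_torque': array([-0.02054797,  0.01971069, -0.00996921]), 'gripper_width': 0.08683799898282193}
```

View pics/side0.png

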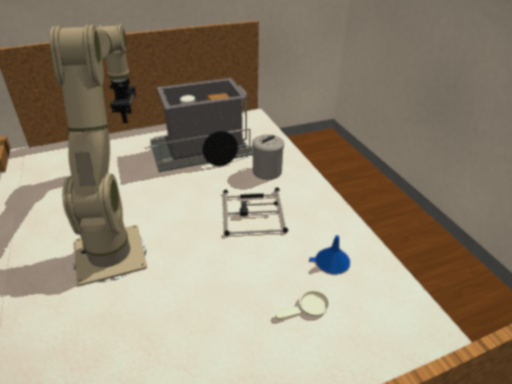

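View pics/top0.png

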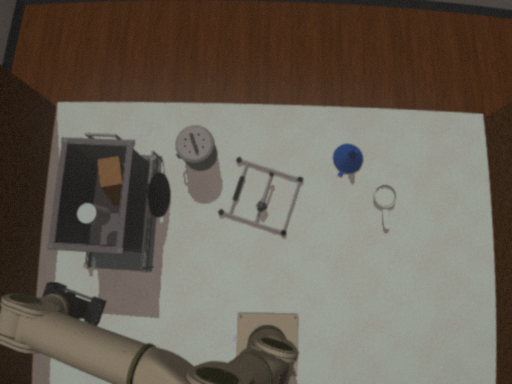

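Run:
```python
import cv2
a=cv2.imread("pics/top0.png")[130:260,160:320];cv2.imwrite("pics/tz.png",cv2.resize(a,None,fx=5,fy=4.6,interpolation=cv2.INTER_CUBIC))
a=cv2.imread("pics/side0.png")[120:250,200:310];cv2.imwrite("pics/sz.png",cv2.resize(a,None,fx=5,fy=4.6,interpolation=cv2.INTER_CUBIC))
```

```text
(no output)
```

View pics/tz.png

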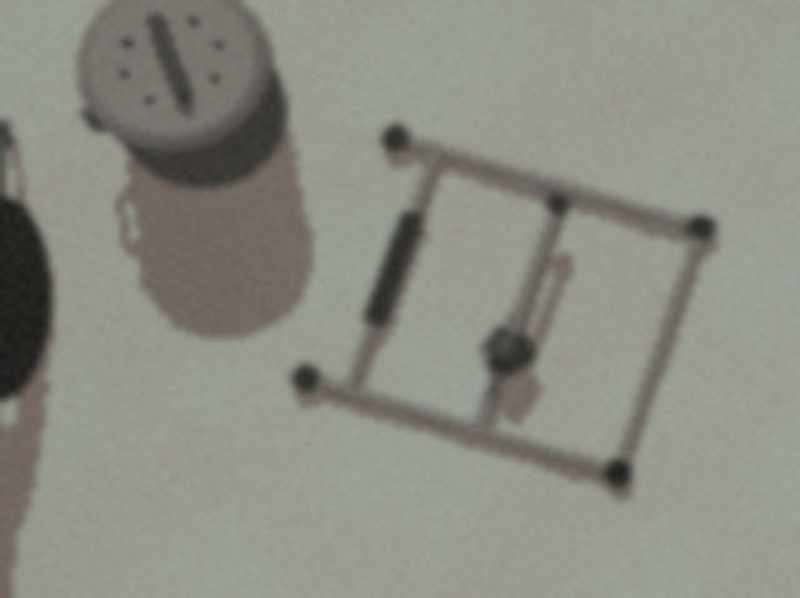

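View pics/sz.png

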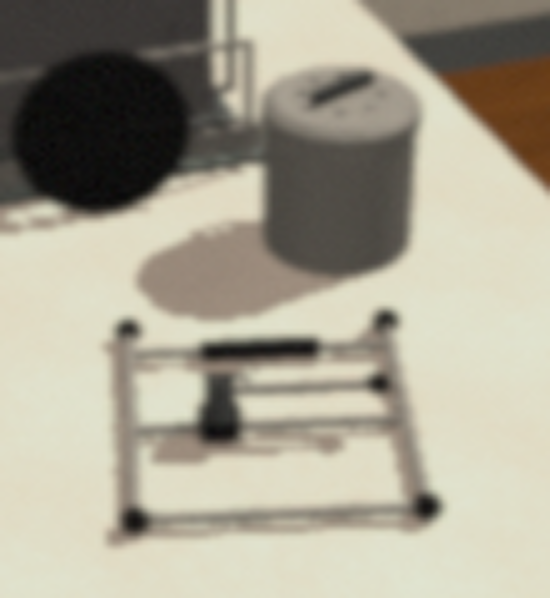

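Run:
```python
from h import *
f=lambda u,v:(160+u/5,130+v/4.6)
g=lambda u,v:(200+u/5,120+v/4.6)
T={'hr':(395,138),'hl':(306,378),'fr':(701,229),'fl':(618,472)}
S={'hr':(386,321),'hl':(128,331),'fr':(428,506),'fl':(135,520)}
M={'hr':(255,-110),'hl':(255,110),'fr':(0,-110),'fl':(0,110)}
P={}
for k in T:
    a=onplane('top',*f(*T[k]),.012);b=onplane('side',*g(*S[k]),.012);print(k,a.round(4),b.round(4));P[k]=(a+b)[:2]/2
print('legfoot',onplane('top',*f(558,203),.052).round(4),onplane('side',*g(379,383),.052).round(4))
print('grip',onplane('top',*f(395,268),.012).round(4),onplane('side',*g(260,349),.012).round(4))
m=np.array([M[k] for k in T])/1000.;p=np.array([P[k] for k in T])
mc,pc=m.mean(0),p.mean(0)
H=(m-mc).T@(p-pc);U,_,V=np.linalg.svd(H);R=V.T@np.diag([1,np.sign(np.linalg.det(V.T@U.T))])@U.T
t=pc-R@mc;print('R',R,'t',t,'yaw',np.degrees(np.arctan2(R[1,0],R[0,0])));print((m@R.T+t-p).round(4))
for nm,q in {'grip':(.22,0),'pivot':(.1135,.04),'foot0':(.1135,-.085),'footdown':(.008,.068)}.items(): print(nm,(R@q+t).round(4))
np.savez('pose.npz',R=R,t=t)
# others
print('pail',onplane('top',195,140,.181),'side',onplane('side',267,143,.181)); 
print('funnel',onplane('top',348,158,.06));print('spoon',onplane('top',385,197,.02))
print('trivet',onplane('top',158,195,.08),'guard',onplane('top',155,155,.15),onplane('top',152,268,.05))
```

```text
hr [0.7039 0.1252 0.012 ] [0.7073 0.1207 0.012 ]
hl [0.4934 0.1879 0.012 ] [0.4968 0.1839 0.012 ]
fr [ 0.63   -0.1193  0.012 ] [ 0.635  -0.1217  0.012 ]
fl [ 0.4205 -0.0563  0.012 ] [ 0.4238 -0.0591  0.012 ]
legfoot [ 0.6413 -0.0037  0.052 ] [ 0.6435 -0.0063  0.052 ]
grip [0.5897 0.1215 0.012 ] [0.5916 0.1192 0.012 ]
R [[ 0.2869358  -0.95794981]
 [ 0.95794981  0.2869358 ]] t [ 0.52724205 -0.08947217] yaw 73.32540437741456
[[ 0.0002  0.0003]
 [-0.0001  0.0005]
 [ 0.0001 -0.0005]
 [-0.0002 -0.0002]]
grip [0.5904 0.1213]
pivot [0.5215 0.0307]
foot0 [ 0.6412 -0.0051]
footdown [ 0.4644 -0.0623]
pail [0.73051819 0.27566486 0.181     ] side [0.70246775 0.23329639 0.181     ]
funnel [ 0.71173581 -0.29887805  0.06      ]
spoon [ 0.5686512  -0.45571517  0.02      ]
trivet [0.54482204 0.42207755 0.08      ] guard [0.68084435 0.4239762  0.15      ] [0.2726765  0.43621309 0.05      ]
```

Run:
```python
from h import *
for n,box in(("top",(165,225,110,185)),("side",(240,295,120,190))):
    d=np.load(f"{n}0d.npy");P=[]
    for v in range(box[2],box[3]):
        for u in range(box[0],box[1]):
            if d[v,u]>0:P.append(atdepth(n,u,v,d[v,u]))
    P=np.array(P);
    for lo,hi in((.03,.1),(.1,.15),(.15,.175),(.175,.22)):
        Q=P[(P[:,2]>lo)&(P[:,2]<hi)]
        if len(Q):print(n,lo,len(Q),np.percentile(Q,[2,50,98],axis=0).round(3).tolist())
for n,box in(("top",(40,175,130,280)),):
    d=np.load(f"{n}0d.npy");P=np.array([atdepth(n,u,v,d[v,u]) for v in range(box[2],box[3]) for u in range(box[0],box[1]) if d[v,u]>0])
    Q=P[(P[:,2]>.28)&(P[:,2]<.32)];print('rim',Q.min(0),Q.max(0))
```

```text
Traceback (most recent call last):
  File "h.py", line 14, in atdepth
    o,d=ray(n,u,v);return o+d*dep
        ~~~^^^^^^^
  File "h.py", line 7, in ray
    K,k1,R,t=cal(n)
             ~~~^^^
  File "h.py", line 4, in cal
    c=robot.calibration(n);K=np.array(c["intrinsics"],float);R=cv2.Rodrigues(np.array(c["rvec"],float))[0];t=np.array(c["tvec"],float).reshape(3)
ValueError: time passes only in moves, steps and waits
```

```bash
sed -i 's/^def cal(n):/import functools\n@functools.lru_cache(None)\ndef cal(n):/' h.py
python3 - <<'E'
from h import *
for n,box in(("top",(165,225,110,185)),("side",(240,295,120,190))):
    d=np.load(f"{n}0d.npy");P=[]
    for v in range(box[2],box[3]):
        for u in range(box[0],box[1]):
            if d[v,u]>0:P.append(atdepth(n,u,v,d[v,u]))
    P=np.array(P);
    for lo,hi in((.03,.1),(.1,.15),(.15,.175),(.175,.22)):
        Q=P[(P[:,2]>lo)&(P[:,2]<hi)]
        if len(Q):print(n,lo,len(Q),np.percentile(Q,[2,50,98],axis=0).round(3).tolist())
for n,box in(("top",(40,175,130,280)),):
    d=np.load(f"{n}0d.npy");P=np.array([atdepth(n,u,v,d[v,u]) for v in range(box[2],box[3]) for u in range(box[0],box[1]) if d[v,u]>0])
    Q=P[(P[:,2]>.28)&(P[:,2]<.32)];print('rim',Q.min(0),Q.max(0))
E
```

```text
top 0.03 189 [[0.596, 0.214, 0.032], [0.666, 0.257, 0.063], [0.733, 0.405, 0.098]]
top 0.1 98 [[0.655, 0.213, 0.101], [0.668, 0.251, 0.119], [0.72, 0.355, 0.149]]
top 0.15 1118 [[0.66, 0.217, 0.154], [0.72, 0.278, 0.164], [0.787, 0.345, 0.171]]
top 0.175 65 [[0.694, 0.267, 0.177], [0.724, 0.282, 0.182], [0.755, 0.295, 0.187]]
side 0.03 518 [[0.659, 0.21, 0.031], [0.695, 0.233, 0.061], [0.774, 0.52, 0.098]]
side 0.1 343 [[0.657, 0.209, 0.102], [0.696, 0.228, 0.125], [0.772, 0.52, 0.149]]
side 0.15 444 [[0.658, 0.212, 0.151], [0.713, 0.262, 0.163], [0.784, 0.467, 0.172]]
side 0.175 35 [[0.665, 0.269, 0.175], [0.723, 0.279, 0.18], [0.757, 0.471, 0.184]]
rim [0.32728319 0.45139419 0.28000611] [0.71759399 0.70769415 0.30883428]
```

Run:
```python
import numpy as np
z=np.load('pose.npz');R,t=z['R'],z['t']
r=.095
for q in [-.15,0,.2,.4,.6,.8,.9,1.0,1.1,1.2,1.3]:
    p=np.array([.1135-.87*r*np.sin(q),.04-r*np.cos(q)]);n=np.array([.87*np.cos(q),-np.sin(q)]);n/=np.linalg.norm(n)
    off=.005+.015*abs(n[0])+.0095*abs(n[1])
    c=p+n*off;w=R@c+t
    print(q,'stand',(c*1000).round(),'world',(w*1000).round(),'rodz',round(52+493*r*np.sin(q)))
```

```text
-0.15 stand [147. -50.] world [618.  37.] rodz 45
0 stand [134. -55.] world [618.  23.] rodz 52
0.2 stand [118. -58.] world [617.   7.] rodz 61
0.4 stand [102. -57.] world [611.  -9.] rodz 70
0.6 stand [ 85. -52.] world [602. -23.] rodz 78
0.8 stand [ 68. -43.] world [588. -36.] rodz 86
0.9 stand [ 61. -37.] world [580. -42.] rodz 89
1.0 stand [ 54. -29.] world [571. -46.] rodz 91
1.1 stand [ 48. -21.] world [561. -50.] rodz 94
1.2 stand [ 42. -12.] world [551. -52.] rodz 96
1.3 stand [38. -3.] world [541. -54.] rodz 97
```

>>> step_arm(plan=[[[0, 0, 0, 41, 0, 0, 0], [0, 0, 0, 41, 0, 0, 0], [0, 0, 0, 41, 0, 0, 0], [0, 0, 0, 41, 0, 0, 0], [0, 0, 0, 30, 0, 0, 0]]])

```text
t: 0.52
tcp_pos: [0.1723, 0.5934, 0.4113]
tcp_rot: [0.008, 0.799, 0.601, -0.009]
ft_force: [0.3, 1.1, 0.1]
gripper_width: 0.0612
```

>>> step_arm(plan=[[[0, 25, -31, 0, 0, 0, 0], [0, 25, -31, 0, 0, 0, 0], [0, 25, -31, 0, 0, 0, 0], [0, 25, -31, 0, 0, 0, 0], [0, 25, -31, 0, 0, 0, 0]]])

```text
t: 0.93
tcp_pos: [0.2929, 0.4409, 0.417]
tcp_rot: [0.003, 0.794, 0.608, -0.006]
ft_force: [0.4, -0.3, -0.2]
gripper_width: 0.0283
```

>>> step_arm(plan=[[[0, 25, -31, 0, 0, 0, 0], [0, 25, -31, 0, 0, 0, 0], [0, 25, -31, 0, 0, 0, 0], [0, 25, -31, 0, 0, 0, 0], [0, 25, -31, 0, 0, 0, 0]]])

```text
t: 1.35
tcp_pos: [0.4215, 0.2767, 0.4162]
tcp_rot: [0.002, 0.794, 0.608, -0.007]
ft_force: [1.0, 0.4, 0.5]
gripper_width: 0.0017
```

>>> step_arm(plan=[[[0, 25, -31, 0, 0, 0, 0], [0, 25, -31, 0, 0, 0, 0], [0, 25, -31, 0, 0, 0, 0], [0, 25, -31, 0, 0, 0, 0], [0, 25, -31, 0, 0, 0, 0]]])

```text
t: 1.77
tcp_pos: [0.5496, 0.1126, 0.4159]
tcp_rot: [0.002, 0.794, 0.608, -0.007]
ft_force: [0.5, 0.4, -1.5]
gripper_width: 0.0004
```

>>> step_arm(plan=[[[0, 28, -30, 0, 0, 0, -0.02], [0, 28, -30, 0, 0, 0, -0.01], [0, 12, -13, -20, 0, 0, 0], [0, 0, 0, -40, 0, 0, 0], [0, 0, 0, -40, 0, 0, 0]]])

```text
t: 2.18
tcp_pos: [0.6239, 0.0257, 0.3185]
tcp_rot: [0.007, 0.807, 0.59, -0.004]
ft_force: [-0.3, 1.5, 0.1]
gripper_width: 0.0005
```

>>> step_arm(plan=[[[0, 0, 0, -40, 0, 0, 0], [0, 0, 0, -40, 0, 0, 0], [0, 0, 0, -40, 0, 0, 0], [0, 0, 0, -40, 0, 0, 0], [0, 0, 0, -10, 0, 0, 0]]])

```text
t: 2.6
tcp_pos: [0.6192, 0.023, 0.1348]
tcp_rot: [0.006, 0.808, 0.589, -0.008]
ft_force: [-0.9, -0.2, -1.5]
gripper_width: 0.0006
```

>>> step_arm(plan=[[[0, 0, 17, 0, 0, 0, 0.01], [0, 0, 0, 0, 0, 0, 0]]])

```text
t: 2.77
tcp_pos: [0.6174, 0.0406, 0.1323]
tcp_rot: [0.005, 0.805, 0.593, -0.01]
ft_force: [0.1, 2.0, -0.1]
gripper_width: 0.0007
```

>>> step_arm(plan=[[[0, 0, 0, -35, 0, 0, 0], [0, 0, 0, -35, 0, 0, 0], [0, 0, 0, -20, 0, 0, 0], [0, 0, 0, 0, 0, 0, 0]]])

```text
t: 3.1
tcp_pos: [0.6234, 0.0455, 0.0491]
tcp_rot: [0.007, 0.804, 0.595, -0.004]
ft_force: [-0.8, 0.4, 0.3]
gripper_width: 0.0006
```

Run:
```python
from h import *
for n in("side","top"):
    im,d=robot.grab_frame(n)
    a=im[120:250,200:310] if n=="side" else im[130:260,160:320]
    cv2.imwrite(f"pics/{n}1.png",cv2.resize(a,None,fx=4,fy=4,interpolation=cv2.INTER_CUBIC))
s=robot.sense();print(s['tcp_pos'],s['ft_force'])
```

```text
[0.62549689 0.04522367 0.05275989] [-0.22702772  0.48485213  0.52371828]
```

View pics/side1.png

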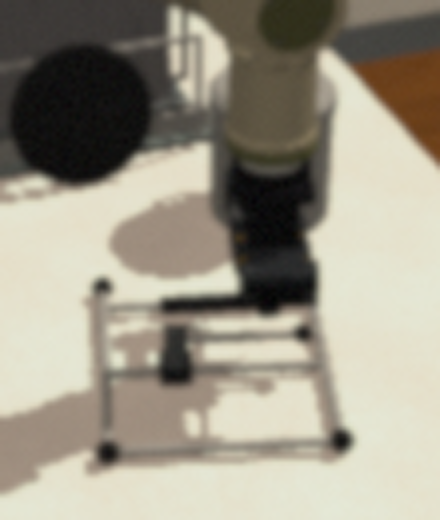

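>>> step_arm(plan=[[[0, -7, 0, -16, 0, 0, 0], [0, 0, 0, 0, 0, 0, 0]]])

```text
t: 3.37
tcp_pos: [0.6218, 0.046, 0.042]
tcp_rot: [0.009, 0.804, 0.595, 0.001]
ft_force: [-1.4, 0.3, -1.0]
gripper_width: 0.0004
```

Fingers sit behind the rod (world y ahead of it, below rod height). Push along the arc.

>>> step_arm(plan=[[[0, -4, -14, -2, 0, 0, 0], [0, 0, -12, 0, 0, 0, 0], [0, -1, -12, 4, 0, 0, 0], [0, -3, -12, 5, 0, 0, 0]]])

```text
t: 3.7
tcp_pos: [0.6175, -0.0029, 0.0565]
tcp_rot: [0.01, 0.802, 0.597, 0.006]
ft_force: [-1.0, 3.8, -0.0]
gripper_width: 0.0006
```

>>> step_arm(plan=[[[0, -6, -10, -2, 0, 0, 0], [0, -7, -11, 3, 0, 0, 0], [0, -9, -10, 3, 0, 0, 0], [0, -10, -9, 2, 0, 0, 0]]])

```text
t: 4.03
tcp_pos: [0.5872, -0.0485, 0.0679]
tcp_rot: [0.012, 0.803, 0.596, 0.01]
ft_force: [0.9, 1.7, 1.9]
gripper_width: 0.0004
```

Run:
```python
from h import *
for n in("side","top"):
    im,d=robot.grab_frame(n)
    a=im[120:250,200:310] if n=="side" else im[130:260,160:320]
    cv2.imwrite(f"pics/{n}2.png",cv2.resize(a,None,fx=4,fy=4,interpolation=cv2.INTER_CUBIC))
s=robot.sense();print(s['tcp_pos'],s['ft_force'])
```

```text
[ 0.58606    -0.05015616  0.06778062] [ 0.03428676 -0.87441061  0.22356005]
```

View pics/side2.png

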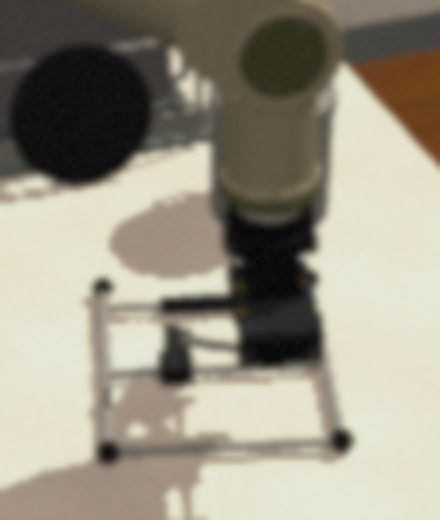

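View pics/top2.png

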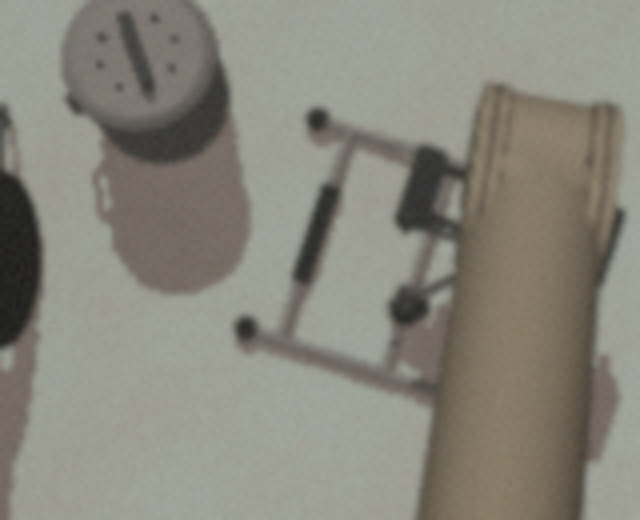

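>>> step_arm(plan=[[[0, -12, -6, -1, 0, 0, 0], [0, -12, -5, 0, 0, 0, 0], [0, -12, -4, 0, 0, 0, 0], [0, -10, -3, 0, 0, 0, 0], [0, 0, 0, 0, 0, 0, 0]]])

```text
t: 4.55
tcp_pos: [0.5408, -0.0645, 0.069]
tcp_rot: [0.012, 0.803, 0.596, 0.013]
ft_force: [0.3, -0.4, -0.5]
gripper_width: 0.0004
```

Run:
```python
from h import *
for n in("side","top"):
    im,d=robot.grab_frame(n)
    a=im[120:250,200:310] if n=="side" else im[130:260,160:320]
    cv2.imwrite(f"pics/{n}3.png",cv2.resize(a,None,fx=4,fy=4,interpolation=cv2.INTER_CUBIC))
s=robot.sense();print(s['tcp_pos'],s['ft_force'])
```

```text
[ 0.54222215 -0.06388846  0.06903413] [ 0.04285147 -0.51152419 -0.88620782]
```

View pics/side3.png

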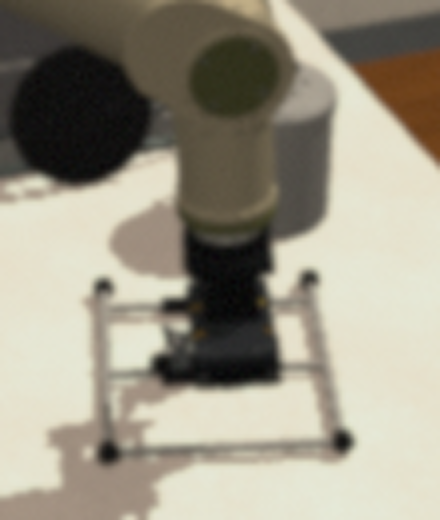

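View pics/top3.png

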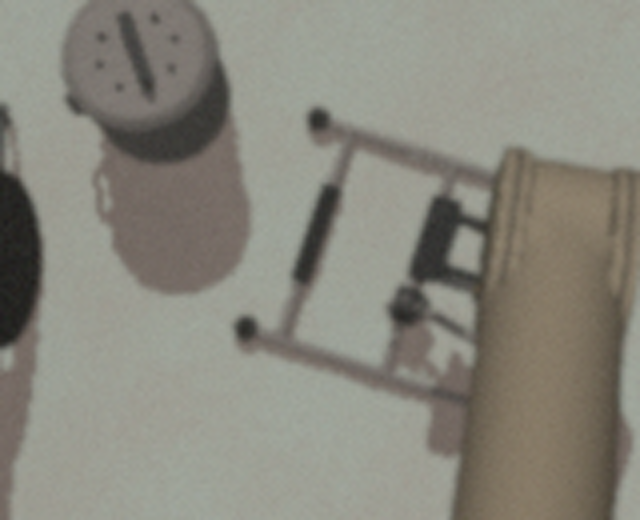

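>>> step_arm(plan=[[[0, 0, 0, 40, 0, 0, 0], [0, 5, 10, 40, 0, 0, 0], [0, 16, 36, 20, 0, 0, 0], [87, 16, 36, 0, 0, 0, 0], [87, 12, 36, 0, 0, 0, 0]]])

```text
t: 5.07
tcp_pos: [0.5904, 0.0471, 0.1721]
tcp_rot: [0.013, 0.807, 0.59, 0.009]
ft_force: [0.2, 0.0, -0.8]
gripper_width: 0.0071
```

>>> step_arm(plan=[[[87, 10, 36, 0, 0, 0, 0], [87, 6, 20, 0, 0, 0, 0], [87, 0, 0, 0, 0, 0, 0]]])

```text
t: 5.32
tcp_pos: [0.6096, 0.116, 0.1715]
tcp_rot: [0.013, 0.805, 0.594, 0.011]
ft_force: [-0.2, 0.5, -0.8]
gripper_width: 0.026
```

Run:
```python
from h import *
from scipy.spatial.transform import Rotation as Ro
for n in("side","top"):
    im,d=robot.grab_frame(n)
    a=im[120:250,200:310] if n=="side" else im[130:260,160:320]
    cv2.imwrite(f"pics/{n}4.png",cv2.resize(a,None,fx=5,fy=4.6,interpolation=cv2.INTER_CUBIC))
s=robot.sense();q=s['tcp_rot'];M=Ro.from_quat([*q[1:],q[0]]).as_matrix();print(s['t'],s['tcp_pos'],s['ft_force'],M.round(3),np.degrees(np.arctan2(M[1,0],M[0,0])))
```

```text
5.4167 [0.60896877 0.11136788 0.17149174] [-0.41792518 -0.63901146  0.02855864] [[ 0.299  0.954  0.031]
 [ 0.954 -0.299 -0.01 ]
 [ 0.     0.033 -0.999]] 72.62159448823488
```

View pics/side4.png

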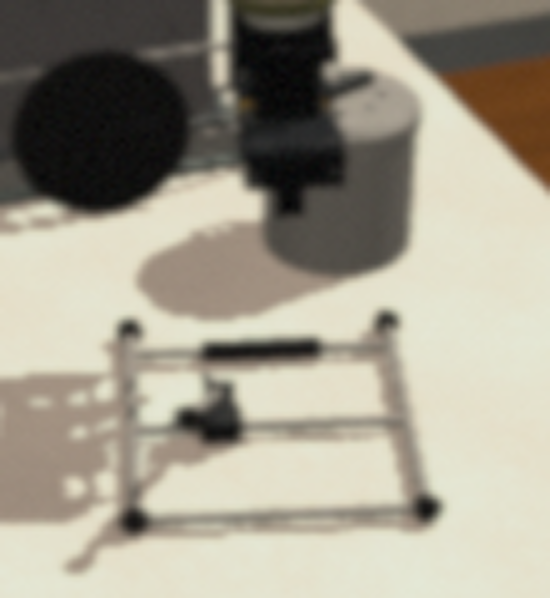

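View pics/top4.png

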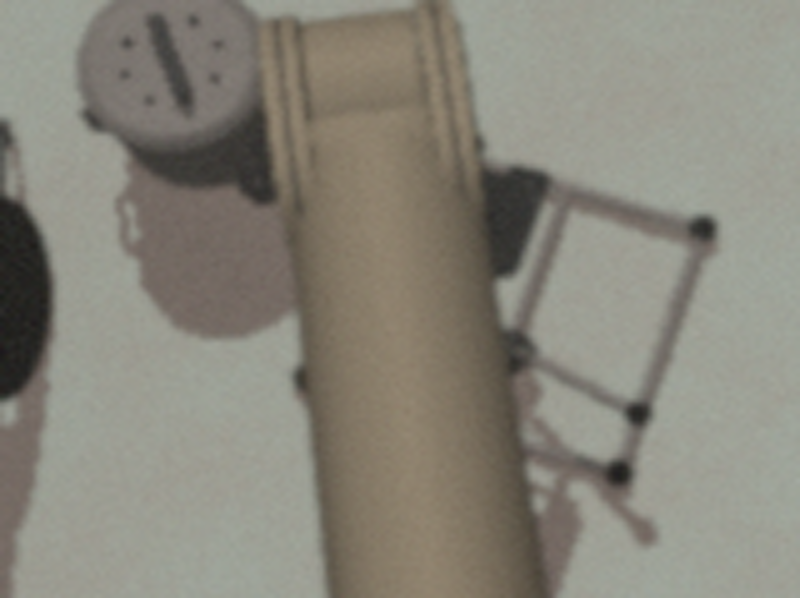

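>>> step_arm(plan=[[[87, -1, 5, 0, 0.01, 0.031, 0.012], [87, 0, 0, -20, 0, 0, 0], [87, 0, 0, -20, 0, 0, 0], [87, 0, 0, -20, 0, 0, 0], [87, 0, 0, 0, 0, 0, 0]]])

```text
t: 5.83
tcp_pos: [0.6089, 0.1066, 0.1097]
tcp_rot: [0.002, 0.805, 0.593, -0.001]
ft_force: [-1.2, -0.7, -0.3]
gripper_width: 0.0674
```

Run:
```python
from h import *
from scipy.spatial.transform import Rotation as Ro
print(onplane('top',160+638/5,130+412/4.6,.112))
s=robot.sense();q=s['tcp_rot'];M=Ro.from_quat([*q[1:],q[0]]).as_matrix();print(s['t'],s['tcp_pos'],s['ft_force'],M.round(3),np.degrees(np.arctan2(M[1,0],M[0,0])),s['gripper_width'])
```

```text
[ 0.46325913 -0.06136607  0.112     ]
5.8333 [0.60886983 0.10664486 0.10971895] [-1.20997603 -0.65728143 -0.28948887] [[ 0.296  0.955 -0.   ]
 [ 0.955 -0.296 -0.004]
 [-0.004  0.001 -1.   ]] 72.7763685341822 0.06740553701255174
```

>>> step_arm(plan=[[[87, -1, 9, 0, 0, 0, 0.008], [87, 0, 0, -25, 0, 0, 0], [87, 0, 0, -20, 0, 0, 0], [87, 0, 0, -10, 0, 0, 0], [87, 0, 0, 0, 0, 0, 0]]])

```text
t: 6.25
tcp_pos: [0.6102, 0.1125, 0.0581]
tcp_rot: [0.003, 0.804, 0.594, 0.001]
ft_force: [-0.6, 0.9, -0.2]
gripper_width: 0.0861
```

>>> step_arm(plan=[[[87, -3, 4, -15, 0, 0, 0], [87, 0, 0, -15, 0, 0, 0], [87, 0, 0, -10, 0, 0, 0], [87, 0, 0, 0, 0, 0, 0]]])

```text
t: 6.58
tcp_pos: [0.6103, 0.1169, 0.0228]
tcp_rot: [0.004, 0.804, 0.594, 0.004]
ft_force: [-0.6, 0.6, 0.4]
gripper_width: 0.0868
```

>>> step_arm(plan=[[[87, -3, 0, -10, 0, 0, 0], [87, 0, 0, -6, 0, 0, 0], [87, 0, 0, 0, 0, 0, 0]]])

```text
t: 6.83
tcp_pos: [0.6088, 0.1171, 0.0084]
tcp_rot: [0.005, 0.804, 0.594, 0.005]
ft_force: [-0.5, 0.9, -0.3]
gripper_width: 0.087
```

>>> step_arm(plan=[[[87, 0, 0, -4, 0, 0, 0], [10, 0, 0, 0, 0, 0, 0], [10, 0, 0, 0, 0, 0, 0], [10, 0, 0, 0, 0, 0, 0], [10, 0, 0, 0, 0, 0, 0]]], squeeze=35)

```text
t: 7.25
tcp_pos: [0.6097, 0.117, 0.0054]
tcp_rot: [0.005, 0.804, 0.594, 0.006]
ft_force: [-1.0, -0.6, -0.2]
gripper_width: 0.0678
```

>>> step_arm(plan=[[[10, 0, 0, 0, 0, 0, 0], [10, 0, 0, 0, 0, 0, 0], [10, 0, 0, 0, 0, 0, 0], [10, 0, 0, 0, 0, 0, 0], [10, 0, 0, 0, 0, 0, 0]]])

```text
t: 7.67
tcp_pos: [0.6102, 0.1172, 0.006]
tcp_rot: [0.005, 0.804, 0.594, 0.006]
ft_force: [0.3, 0.1, -0.1]
gripper_width: 0.0352
```

>>> step_arm(plan=[[[10, 0, 0, -1, 0, 0, 0], [10, 0, 0, 0, 0, 0, 0], [10, 0, 0, 0, 0, 0, 0], [10, 0, 0, 0, 0, 0, 0], [10, 0, 0, 0, 0, 0, 0]]])

```text
t: 8.08
tcp_pos: [0.6103, 0.1173, 0.0051]
tcp_rot: [0.005, 0.804, 0.594, 0.007]
ft_force: [-0.3, -0.0, 0.4]
gripper_width: 0.0189
```

>>> step_arm(plan=[[[10, 0, 0, 0, 0, 0, 0], [10, 0, 0, 6, 0, 0, 0], [10, 0, -1, 10, 0, 0, 0], [10, 0, -1, 16, 0, 0, 0], [10, -1, -2, 16, 0, 0, 0]]])

```text
t: 8.5
tcp_pos: [0.6057, 0.1121, 0.0514]
tcp_rot: [0.004, 0.804, 0.594, 0.002]
ft_force: [0.5, -1.1, -4.1]
gripper_width: 0.0192
```

Run:
```python
from h import *
for n in("side",):
    im,d=robot.grab_frame(n)
    a=im[100:250,190:310]
    cv2.imwrite(f"pics/{n}5.png",cv2.resize(a,None,fx=4,fy=4,interpolation=cv2.INTER_CUBIC))
s=robot.sense();print(s['t'],s['tcp_pos'],s['ft_force'],s['wrist_torque'],s['gripper_width'])
```

```text
8.55 [0.60725342 0.11148284 0.05480147] [ 1.63122643 -0.88576056 -1.53814985] [-0.29184878 -0.04257723  0.09149928] 0.01921399059765228
```

View pics/side5.png

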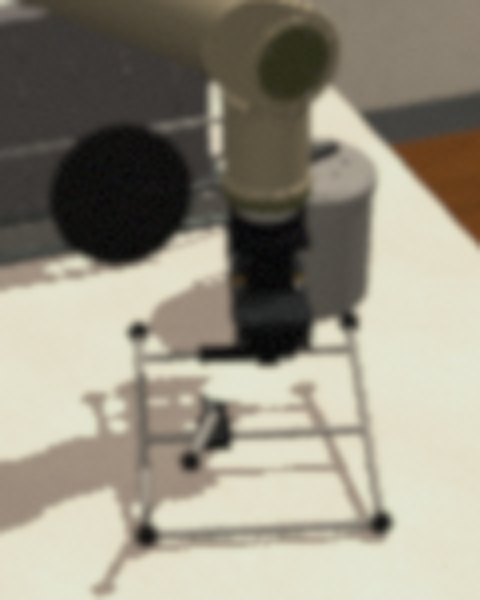

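>>> step_arm(plan=[[[10, -2, -4, 18, 0, 0, 0], [10, -2, -6, 18, 0, 0, 0], [10, -2, -8, 17, 0, 0, 0], [10, -3, -9, 17, 0, 0, 0], [10, -3, -11, 15, 0, 0, 0]]])

```text
t: 8.97
tcp_pos: [0.5918, 0.0722, 0.1409]
tcp_rot: [0.005, 0.804, 0.595, 0.001]
ft_force: [0.9, -1.4, -4.0]
gripper_width: 0.019
```

>>> step_arm(plan=[[[10, -3, -10, 14, 0, 0, 0], [10, -4, -13, 13, 0, 0, 0], [10, -4, -14, 12, 0, 0, 0], [10, -5, -15, 11, 0, 0, 0], [10, -5, -16, 9, 0, 0, 0]]])

```text
t: 9.38
tcp_pos: [0.5682, -0.0013, 0.2042]
tcp_rot: [0.005, 0.803, 0.596, 0.0]
ft_force: [0.4, -1.3, -5.1]
gripper_width: 0.0189
```

>>> step_arm(plan=[[[10, -4, -15, 6, 0, 0, 0], [10, -4, -14, 5, 0, 0, 0], [10, -4, -14, 4, 0, 0, 0], [10, -4, -12, 2, 0, 0, 0], [10, 0, 0, 0, 0, 0, 0]]])

```text
t: 9.8
tcp_pos: [0.5483, -0.0687, 0.2249]
tcp_rot: [0.005, 0.806, 0.592, 0.0]
ft_force: [0.1, -0.9, -5.2]
gripper_width: 0.0188
```

Run:
```python
from h import *
for n in("side","top"):
    im,d=robot.grab_frame(n)
    a=im[100:250,190:310] if n=="side" else im[130:260,160:320]
    cv2.imwrite(f"pics/{n}6.png",cv2.resize(a,None,fx=4,fy=4,interpolation=cv2.INTER_CUBIC))
s=robot.sense();p=s['tcp_pos'];d=p-np.array([.610,.1173,.005]);print(s['t'],p,'Y',d[0]*.287+d[1]*.958,'lat',d[0]*.958-d[1]*.287,s['ft_force'],s['wrist_torque'],s['gripper_width'])
```

```text
9.9 [ 0.54910468 -0.0656802   0.22436901] Y -0.1927719866429475 lat -0.005822398155255655 [ 1.16999917 -0.40864754 -3.2407308 ] [-0.14239028 -0.2615667   0.12185933] 0.01930417701409253
```

View pics/side6.png

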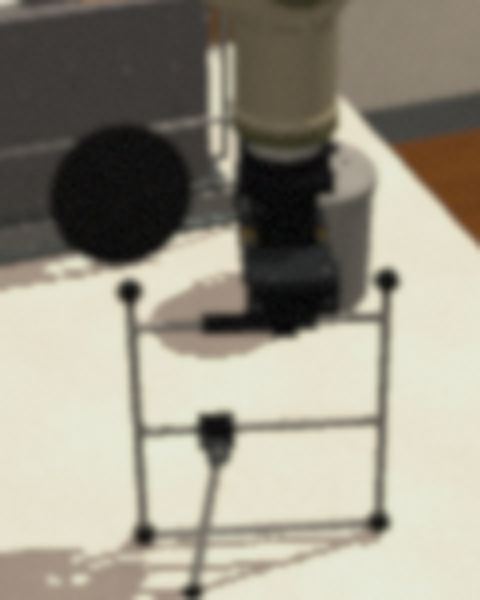

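View pics/top6.png

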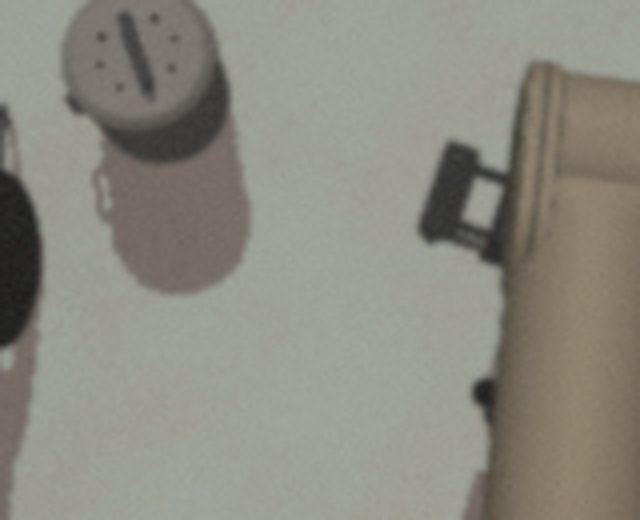

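>>> step_arm(plan=[[[10, -3, -12, 0, 0, 0, 0], [10, -3, -12, 0, 0, 0, 0], [10, -2, -9, -1, 0, 0, 0], [10, -1, -4, -1, 0, 0, 0], [10, 0, 0, 0, 0, 0, 0]]])

```text
t: 10.32
tcp_pos: [0.5405, -0.1018, 0.2249]
tcp_rot: [0.004, 0.803, 0.596, 0.002]
ft_force: [-2.2, -0.1, -1.7]
gripper_width: 0.0191
```

Run:
```python
from h import *
for n in("side","top"):
    im,d=robot.grab_frame(n)
    a=im[100:250,190:310] if n=="side" else im[130:260,160:320]
    cv2.imwrite(f"pics/{n}7.png",cv2.resize(a,None,fx=4,fy=4,interpolation=cv2.INTER_CUBIC))
s=robot.sense();p=s['tcp_pos'];d=p-np.array([.610,.1173,.005]);print(s['t'],p,'Y',d[0]*.287+d[1]*.958,'lat',d[0]*.958-d[1]*.287,s['ft_force'],s['wrist_torque'],s['gripper_width'])
```

```text
10.4167 [ 0.54090919 -0.10102033  0.22469445] Y -0.22897994296854443 lat -0.003531061833873708 [-4.21115756  0.76392861  3.61560336] [ 0.0762901   0.81450551 -0.03741347] 0.01893996516368423
```

View pics/side7.png

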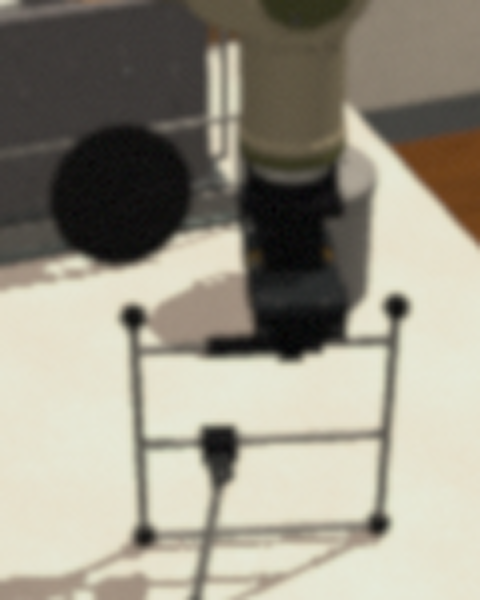

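>>> step_arm(plan=[[[10, -2, -7, 0, 0, 0, 0], [10, -2, -7, 0, 0, 0, 0], [10, 0, 0, 0, 0, 0, 0]]])

```text
t: 10.67
tcp_pos: [0.5364, -0.1153, 0.2239]
tcp_rot: [0.004, 0.802, 0.597, 0.002]
ft_force: [-0.1, -0.9, -0.2]
gripper_width: 0.0192
```

```bash
cat > look.py <<'E'
from h import *
import sys
k=sys.argv[1]
for n in("side","top"):
    im,d=robot.grab_frame(n)
    a=im[130:270,190:310] if n=="side" else im[130:260,200:360]
    cv2.imwrite(f"pics/{n}{k}.png",cv2.resize(a,None,fx=5,fy=4,interpolation=cv2.INTER_CUBIC))
s=robot.sense();p=s['tcp_pos'];d=p-np.array([.610,.1173,.005]);print(s['t'],p.round(4),'Y',d[0]*.287+d[1]*.958,'lat',d[0]*.958-d[1]*.287)
f=s['ft_force'];print('f',f.round(2),'fY',f[0]*.287+f[1]*.958,s['wrist_torque'].round(2),s['gripper_width'],s['tcp_rot'].round(3))
E
python3 look.py 8
```

```text
10.7667 [ 0.5368 -0.1141  0.2241] Y -0.24271178745699065 lat -0.0037490050446220002
f [-0.76 -0.26 -1.  ] fY -0.4705889702980677 [-0.07  0.21 -0.05] 0.018818222894144164 [0.004 0.802 0.597 0.002]
```

View pics/side8.png

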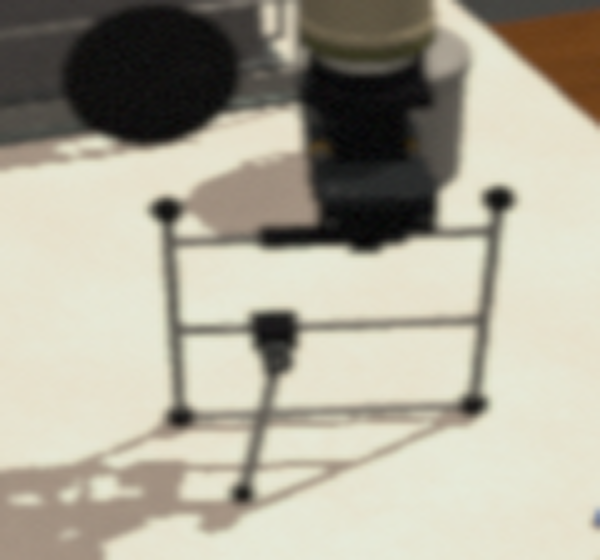

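View pics/top8.png

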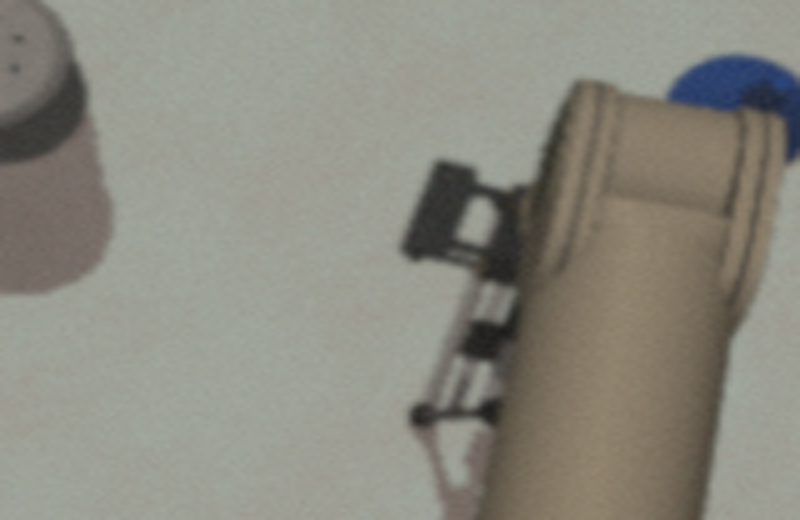

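Run:
```python
from h import *
a=onplane('side',225.8,234,.012);b=onplane('side',284.6,231.2,.012);c=onplane('side',238.2,253.5,.010)
u=(a-b)[:2];print(a,b,c,'width',np.linalg.norm(u));u/=np.linalg.norm(u)
n=np.array([u[1],-u[0]]);m=(a+b)[:2]/2;print('leg rel along y',(c[:2]-m)@u,'behind',(c[:2]-m)@n,'yaw',np.degrees(np.arctan2(-u[0],u[1])), 'mid',m)
```

```text
[ 0.41799454 -0.06243188  0.012     ] [ 0.62866242 -0.12643243  0.012     ] [ 0.42854724 -0.1710965   0.01      ] width 0.22017498454043258
leg rel along y 0.06840377921863662 behind -0.10090504783129645 yaw 73.10130412568199 mid [ 0.52332848 -0.09443215]
```

>>> step_arm(plan=[[[10, 0, -1, -4, 0, 0, 0]]], squeeze=45)

```text
t: 10.85
tcp_pos: [0.5374, -0.1152, 0.2225]
tcp_rot: [0.004, 0.802, 0.597, 0.003]
ft_force: [-20.8, 1.9, 53.7]
gripper_width: 0.0186
```

```bash
python3 look.py 9
```

```text
10.95 [ 0.5374 -0.1156  0.2232] Y -0.2439573774898704 lat -0.002731296952132159
f [-12.56   1.85  26.1 ] fY -1.8317065250056528 [0.28 2.81 0.05] 0.019039561893414342 [0.004 0.802 0.597 0.004]
```

>>> step_arm(plan=[[[10, -3, -3, -2, 0, 0, 0]]])

```text
t: 11.03
tcp_pos: [0.5364, -0.1175, 0.2238]
tcp_rot: [0.005, 0.802, 0.598, 0.006]
ft_force: [5.0, 3.8, 8.5]
gripper_width: 0.0187
```

```bash
python3 look.py 10
```

```text
11.1333 [ 0.5367 -0.1181  0.2238] Y -0.2465607840899203 lat -0.0026105140879337796
f [ 0.89  2.59 11.87] fY 2.735217026657892 [ 0.62 -0.31 -0.02] 0.018581646946759386 [0.006 0.802 0.597 0.007]
```

```bash
python3 look.py 11;python3 look.py 12; python3 look.py 13
```

```text
11.2333 [ 0.5367 -0.1176  0.2237] Y -0.24608838007447076 lat -0.002758503883299915
f [ 0.17  3.11 13.4 ] fY 3.0320619676182012 [ 0.66 -0.15 -0.11] 0.019042355415715844 [0.006 0.802 0.598 0.006]
11.3333 [ 0.5367 -0.1176  0.2237] Y -0.24602997348749248 lat -0.002776523948353926
f [ 1.57  3.86 13.75] fY 4.150454309603309 [ 0.67 -0.13 -0.08] 0.019074010273251975 [0.006 0.802 0.598 0.006]
11.4333 [ 0.5367 -0.1175  0.2237] Y -0.24600882409652117 lat -0.0027906362037622146
f [ 0.88  3.4  13.07] fY 3.506084821394608 [ 0.63 -0.1  -0.08] 0.01882996430723099 [0.006 0.802 0.598 0.006]
```

View pics/side13.png

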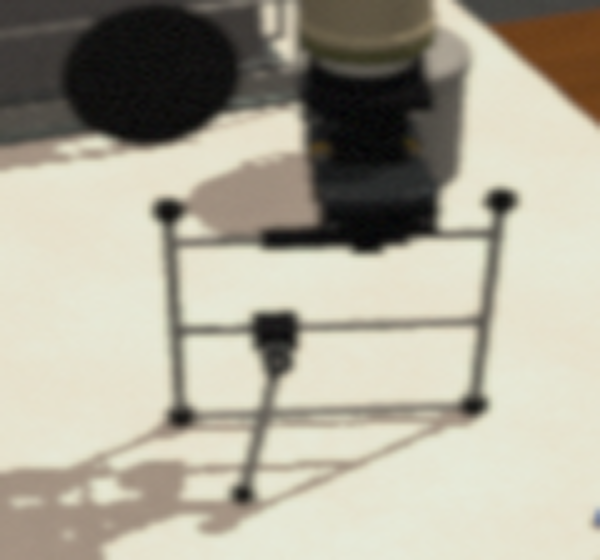

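Run:
```python
from h import *
print(robot.close_job())
```

```text
the job is handed in; nothing more can be done
None
```

I carried out the whole task and handed the job in; it reported no verdict.

- **Kick leg:** I pushed it over centre with closed fingertips while the stand lay on its front. It snapped to its stop: its foot measured at (463, −61) mm, against (464, −62) expected with the leg down.
- **Standing up:** I gripped the carry grip 18 mm off its middle and swung the frame up about its feet. The feet shifted about 5 mm.
- **Last floor check:** Just before the final push, the feet measured 220 mm apart. The leg foot was 68 mm along the bar and 101 mm behind the feet line, so all three were on the floor. In the last picture they were at the same pixels.
- **Final push:** The arm held steady at about 13 N down and 3.5 N back, with a 45 N squeeze and 19 mm finger opening. From these I estimate about 12 N on the leg foot; I did not measure it directly.
- **Weakest point:** By the same estimate, the left foot carries almost no load, because the leg stands on that side. It had not visibly lifted.
- **Other items:** The pail and bin looked unmoved in the views taken. The funnel and spoon rest were not checked again, though nothing moved near them.

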